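# Index the grinder collars on their stand

### The job

The grinder's spacer ring lies on its stand but is out of step: its lugs ride on top of the stand's crown. Without lifting it off, push it round by its ears until its lugs drop into the notches and it sits fully home; only then put the knobbed cap ring from the table on top of it and turn that until its lugs drop into the spacer's notches and it sits fully home too. Let go, and leave the gear wheel, the hex key and the dish of screws where they are.

Things in the scene. Friction and masses are not known exactly. Their poses are not given: they have to be found in the camera images.
- stand: Fixed round aluminium stand. Origin: centre of its underside on the table, z up. Flange 112 mm across, 8 mm high; column 76 mm across. A central spigot, 28 mm across with tapered end, rises to 55 mm and keeps the spacer centred (1.2 mm play all round) while it turns.
- crown (a point): Centre of the castellated crown's flat top on the column, 40 mm above the table. It has three equal open notches, 14 mm wide, 7 mm deep, 120 degrees apart. The crown is clamped at an angle of its own: the axes given here do NOT tell where the notches are, so feel for them (or see them).
- spacer: Loose dark steel ring 76 mm across, about 0.25 kg. Origin: on its axis at the underside of its lugs, z up. Three lugs 9 mm wide, 6 mm long, at 0, 120, 240 degrees from its x axis, 28 mm off the axis. Ring from z = 6 to 26 mm. Two ears along +x and -x reach 61 mm from the axis, 13 mm wide, z = 9 to 19 mm. It starts lugs on the crown (origin 40 mm up), 20 to 100 degrees out of step.
- spacer_top (a point): Centre of the spacer's top face (26 mm above its origin, same axes). The face has three notches 14 mm wide, 7 mm deep at 60, 180, 300 degrees from x; a spigot 28 mm across, tapered end, rises 15 mm above it. The spacer turns under a few N on an ear; over the notches it drops 6 mm by its weight (point 60 mm above the table) and an ear then stands firm. Do not lift it more than 10 mm.
- cap_mid (a point): Centre of the loose grey plastic cap ring (76 mm across, 52 mm tall, about 0.22 kg), 26 mm above the underside of its lugs, z up. Ring top level with this point; round knob 30 mm across from here to 26 mm above. Three lugs 9 mm wide, 6 mm long at 0, 120, 240 degrees from x. Two ears along +x and -x to 61 mm from the axis, 13 mm wide, 17 to 7 mm below the point.
- cap_under (a point): Centre of the cap's underside, level with the foot of its lugs, same axes; it starts standing on the table. A bore 30.4 mm wide and 22 mm deep from here goes over the spacer's spigot. Lugs resting on the spacer's top face: this point is level with that face; home in the notches: 6 mm below it. It too turns under a few N on an ear, drops by its weight, and stands firm once home.
- gear_wheel: White nylon gear wheel, 43 mm across, 13 mm high, lying on the table; leave alone. Origin: centre of its underside.
- hex_key: Black hex key, 28 x 82 x 11 mm, lying on the table; leave alone. Origin: centre of its underside.
- screw_bowl: Steel dish with screws, 74 mm across, 18 mm high, on the table; leave alone. Origin: centre of its underside.
Not all that is in view belongs to the job. What is shaped like the spacer but purple or red is not meant.

How it is judged:
On the way, in this order (a step that is already met when the one before it is completed fails the run):
1. the spacer has dropped home into the stand's notches (z of spacer in the frame of stand between 0.0315 and 0.036 m and horizontal distance between spacer and stand below 0.004 m and angle between spacer's own z axis and vertical below 0.05 rad), for 0.2 s.
2. the cap has dropped home into the spacer's notches (z of cap_mid in the frame of spacer between 0.0435 and 0.048 m and horizontal distance between cap_mid and spacer below 0.004 m and angle between cap_mid's own z axis and vertical below 0.05 rad), for 0.2 s.
At the end, for the whole second after the job is handed in: The spacer sits home in the stand (its origin 31.5 to 36 mm above the stand's, 34 nominal) and the cap home in the spacer (its centre 43.5 to 48 mm above the spacer's origin, 46 nominal), each within 4 mm of the axis below and upright within 0.05 rad, both at rest and released (all of step 1 and all of step 2 and linear speed of each of cap, spacer below 0.02 m/s); the robot touches nothing.
It fails at once if the spacer is lifted more than 10 mm above where it started (z of spacer in the frame of stand above 0.05 m).
It fails at once if the gear wheel is moved more than 30 mm (distance of gear_wheel from where it was at the start of the episode above 0.03 m).
It fails at once if the hex key is moved more than 30 mm (distance of hex_key from where it was at the start of the episode above 0.03 m).
It fails at once if the screw bowl is moved more than 30 mm (distance of screw_bowl from where it was at the start of the episode above 0.03 m).
It also fails if it takes over 67 s, if anything falls off the work surface, if the arm or the gripper's body presses on something with over 40 N, if the wrist force passes 120 N, or if a joint passes its speed limit or range.

### The arm

A 6-joint arm with a two-finger parallel gripper is mounted at the origin on a cart in front of the work surface, level with it; the furniture and walls round the work are solid. World frame = base frame: x ahead of the robot, y to its left, z up, the work surface at z = 0. Lengths are in m, angles in rad, forces in N, time in s.
With the tool pointing down it reaches from about 0.3 to 0.775 m from the base axis. Payload 14.6 kg.
Tool frame: the origin (TCP) lies between the finger pads; the fingertips stand 19 mm ahead of it and the grasp point (between the pads) is the TCP; z points along the fingers, y is the line along which they close (so a half turn about z gives the same grasp; the last joint's range is limited). The gripper opens to 85 mm and grips with 20 to 120 N. Pads are 22 mm wide; open, the fingers measure 114 mm over their backs; the gripper's body (76 mm by 85 mm) begins 54 mm behind the grasp point. The pads swing forward as they close: fully open they stand 13 mm farther back than shut.
Start: joints at [1.262, 0.3, 1.521, -0, 1.321, -0.067], TCP at [0.132, 0.534, 0.25] pointing down, gripper open.
Joint ranges: [-3.03, 3.03], [-0.79, 2.21], [0.23, 2.52], [-1.04, 4.18], [0, 3.07], [-2.55, 2.55]. Speed limits (rad/s): [2.22, 2.22, 2.57, 3.14, 3.14, 3.14].

### API

Orientations are given as a rotation vector (axis times angle).
In Python, from bench import sensors, grab_frame, arm gives the robot as it stands.
- The arm moves only by the tool move_arm, never from a script. Its argument "increments" is a list that holds one entry, the list of rows, each a list of 7 numbers: the turn, a rotation vector about the tool's x, y, z in degrees, then the shift along the tool's x, y, z in mm, then the finger opening in mm, from 0 to 85.4. In form: [[[ax, ay, az, x, y, z, hand], ...]]. A call has 1 to 10 rows; each row is the pose to reach, as a shift and turn from the pose commanded when the call began, along the tool's axes at that moment; what a row does not reach only later rows make up. A row lasts 1/10 s, in which the tool goes at most 50 mm and 8.59 degrees, less where a joint would pass 70% of its speed; a pose out of reach is approached as far as the arm can. A call with a gripper value outside its range is refused whole. The fingers move at their own pace and stop on an object; the grip force is fixed at half the most. Time passes only in rows, so rows that repeat a pose let the fingers close. It gives the time, the measured TCP pose, the force, the opening and the grip force at its end, in the units of the state.
- sensors.read_state(): the state, without advancing time (a new reading comes with each control period).
- grab_frame(name): name is "side" or "top" or "wrist"; returns a dict with "pixels" (480x640x3 uint8, red, green, blue), "fx", "fy", "cx", "cy" (pixels), "T" (4x4, takes a point from camera to world coordinates). Camera axes: x right, y up, looking along -z (the intrinsics and any distortion apply to the point x, -y, -z); pixel columns grow to the right and rows downward; lengths in m; the calibration is good to about 2 mm. A picture is of the moment at which its call begins. There is no depth.
- arm.hand_in(): hands the job in; it is judged then, once.
The state is a dict: "time_s": time; "q": joint angles; "qvel": joint speeds; "joint_efforts": joint torques, N m; "ee_pos": TCP position; "ee_rot": TCP orientation; "ft_force": force on the tool from outside, world axes, zero at the start; "torque": the same for the moment, N m; "finger_gap": finger opening in m; "grip_force": force on a finger pad.
Only numpy, scipy, OpenCV 4.12 (cv2) and the standard library are available. Lean on these libraries where they do the work, as an engineer would, in place of code of your own. Each camera call takes 0.05 s, during which the arm holds its last target. There are 200 camera calls.

## Working session

There is one attempt and no reset: what is moved stays moved. The work goes in short steps, Python scripts to look and compute and a tool call to move; the robot and the scene stay as the last step left them, time stands still between calls to the robot, and variables do not carry over. Pictures are saved under pics/ and viewed, at most 10 in all, crops included, and the job is handed in when it is done.

Besides the shell and the picture viewer there is one more tool, called after ">>>" as a command line: name --argument value ..., lists and objects as JSON in quotes. move_arm: Moves the arm, as the interface text tells. Its arguments: {"type":"object","properties":{"increments":{"type":"array"}},"required":["increments"]}

```bash
mkdir -p pics; cat > h.py <<'E'
import numpy as np, cv2
from bench import sensors, grab_frame, arm
def save(n,f,crop=None,s=1):
    p=f["pixels"][:,:,::-1]
    if crop: a,b,c,d=crop; p=p[b:d,a:c]
    cv2.imwrite(f"pics/{n}.png",cv2.resize(p,None,fx=s,fy=s,interpolation=cv2.INTER_CUBIC))
def ray(f,u,v):
    d=np.array([(u-f["cx"])/f["fx"],-(v-f["cy"])/f["fy"],-1]); T=np.array(f["T"]); return T[:3,3],T[:3,:3]@d
def atz(f,u,v,z):
    o,d=ray(f,u,v); return o+d*(z-o[2])/d[2]
def proj(f,P):
    T=np.array(f["T"]); c=T[:3,:3].T@(np.array(P)-T[:3,3]); return f["fx"]*c[0]/-c[2]+f["cx"], f["fy"]*-c[1]/-c[2]+f["cy"]
def tri(f1,p1,f2,p2):
    A=np.zeros((3,3));b=np.zeros(3)
    for f,p in((f1,p1),(f2,p2)):
        o,d=ray(f,*p);d=d/np.linalg.norm(d);M=np.eye(3)-np.outer(d,d);A+=M;b+=M@o
    return np.linalg.solve(A,b)
E
python3 - <<'E'
from h import *
import pickle
F={n:grab_frame(n) for n in("top","side")}
pickle.dump(F,open("F.pkl","wb"))
for n in F: save(n,F[n]); print(n,{k:v for k,v in F[n].items() if k!="pixels"})
print(sensors.read_state())
E
```

```text
top {'fx': 454.01097860319175, 'fy': 454.01097860319175, 'cx': 315.53313714042395, 'cy': 238.22603300595688, 'T': array([[ 0.00976405,  0.99897386, -0.04422545,  0.51080196],
       [-0.99988797,  0.00925209, -0.01176611, -0.00690993],
       [-0.01134486,  0.04433538,  0.99895229,  0.93761847],
       [ 0.        ,  0.        ,  0.        ,  1.        ]])}
side {'fx': 575.0134310839387, 'fy': 575.0134310839387, 'cx': 317.7224851628311, 'cy': 239.1932676553835, 'T': array([[ 0.60384824, -0.65405157,  0.45561371,  1.14207994],
       [ 0.79709717,  0.49415693, -0.34705191, -0.42320944],
       [ 0.00184518,  0.57273508,  0.81973845,  1.12789604],
       [ 0.        ,  0.        ,  0.        ,  1.        ]])}
{'time_s': 0.1, 'q': array([ 1.26240754e+00,  3.00396233e-01,  1.52153947e+00,  8.52076018e-06,
        1.32072653e+00, -6.65974896e-02]), 'qvel': array([ 0.00109052, -0.00198821, -0.00139101, -0.0009866 ,  0.00365148,
        0.00051228]), 'joint_efforts': array([ 1.48478059e-03, -5.44379425e+01, -3.62362254e+01, -1.34653692e-05,
        3.17395126e-03,  5.44492127e-05]), 'ee_pos': array([0.13163095, 0.53380645, 0.24977998]), 'ee_rot': array([-3.78858583e-01, -3.11845543e+00,  1.64812058e-03]), 'ft_force': array([ 0.3780504 , -0.14640001, -0.64557794]), 'torque': array([0.00075386, 0.021415  , 0.00124348]), 'grip_force': 0.0, 'finger_gap': 0.0853502133086552}
```

View pics/top.png

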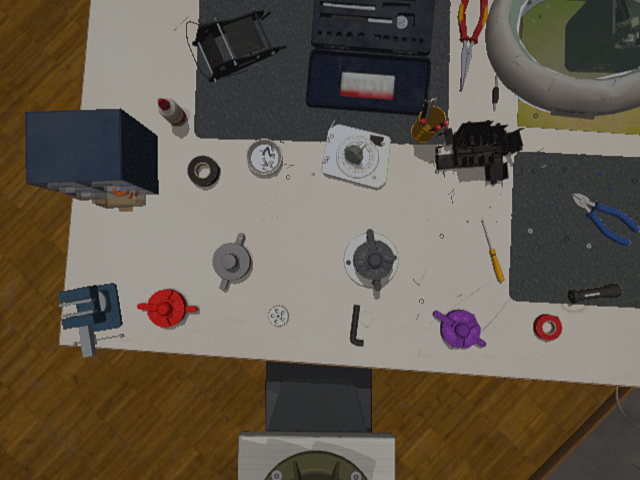

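View pics/side.png

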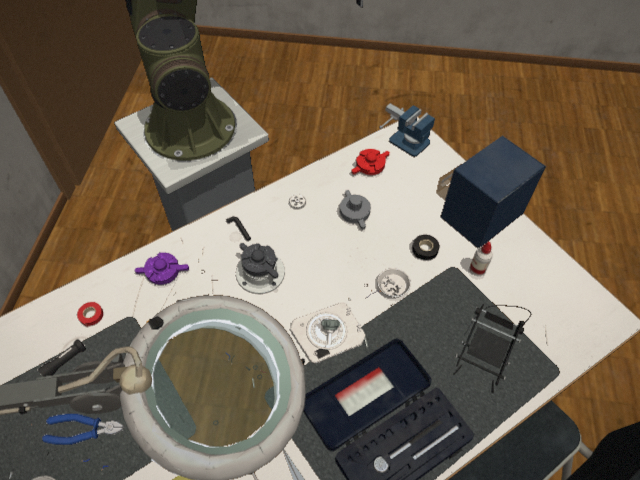

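Top view: the dark spacer is on its white-flanged stand at about (374,260). The grey knobbed cap is at (232,263), the gear at (278,316), the hex key at (356,325) and the dish at (265,157). The candidates with spacer or cap shapes are red (167,308), purple (460,329), dark grey (374,260) and light grey (232,263). The dark grey one on the stand and the light grey one with the round knob fit the description. I'll confirm in an enlarged crop.

```bash
python3 - <<'E'
from h import *
import pickle
F=pickle.load(open("F.pkl","rb"))
def c(f,x,y,w,h,s): return cv2.resize(f["pixels"][y:y+h,x:x+w,::-1],(w*s,h*s),interpolation=cv2.INTER_CUBIC)
a=np.hstack([c(F["top"],335,225,80,75,5),c(F["top"],192,225,80,75,5)])
b=np.hstack([c(F["side"],220,225,80,75,5),c(F["side"],315,172,80,75,5)])
cv2.imwrite("pics/crops.png",cv2.resize(np.vstack([a,b]),(800,600) if 0 else None,fx=.8 if 0 else 1,fy=1) if 0 else cv2.resize(np.vstack([a,b]),(640,600)) if 0 else np.vstack([a,b])[:600 if 0 else None][:, :800])
E
python3 -c "
import cv2;i=cv2.imread('pics/crops.png');print(i.shape);cv2.imwrite('pics/crops2.png',cv2.resize(i,None,fx=.8,fy=.8,interpolation=cv2.INTER_AREA))"
```

```text
(750, 800, 3)
```

View pics/crops2.png

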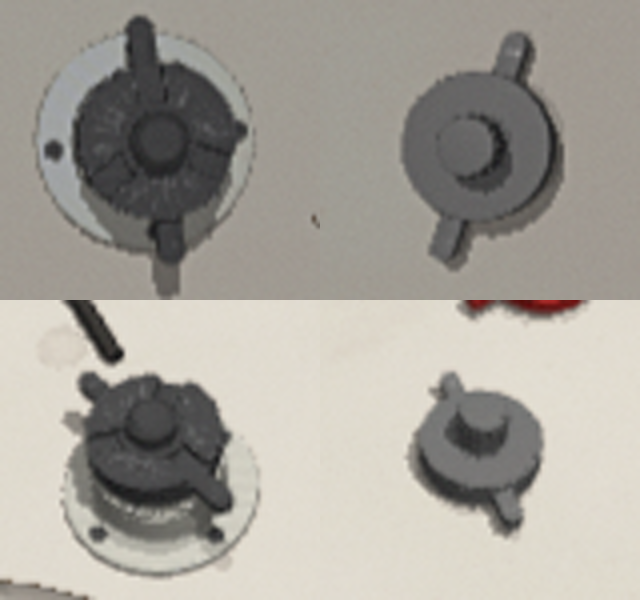

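The crop confirms it: a dark spacer with spigot and top notches on the flanged stand, and a smooth grey cap with a knob on the table. Next I'll triangulate.

```bash
python3 - <<'E'
from h import *
import pickle
F=pickle.load(open("F.pkl","rb"));t,s=F["top"],F["side"]
for n,a,b in(("spigot",(375,260),(258,254.5)),("ear-x",(370,229.5),(275.5,274.25)),("ear+x",(377.5,288.7),(242,245.7)),("knob",(229.3,261.5),(355.7,197.7)),("capearA",(320/4*0+192+(516-320)/4,225+36/4),(315+(508-320)/4,172+(522-300)/4)),("capearB",(192+(447-320)/4,225+258/4),(315+(447-320)/4,172+(380-300)/4))):
    print(n,tri(t,a,s,b).round(4))
for n,p,z in(("flange",(335+145/4,225+141/4),.008),("gear",(278,316),.013),("hex",(356,325),.011),("bowl",(265,157),.018),("earm",(370,230.5),.054),("earp",(377.5,288),.054),("cA",(241,234.5),.019),("cB",(224,289),.019)): print(n,atz(t,*p,z).round(4))
from scipy.spatial.transform import Rotation as R
print(R.from_rotvec(sensors.read_state()["ee_rot"]).as_matrix().round(3))
E
```

```text
spigot [ 0.5098 -0.1083  0.0756]
ear-x [ 0.5677 -0.1012  0.0613]
ear+x [ 0.454  -0.1164  0.0518]
knob [0.5045 0.1727 0.0579]
capearA [0.5586 0.1559 0.0113]
capearB [0.4471 0.1934 0.0088]
flange [ 0.508  -0.1102  0.008 ]
gear [0.3934 0.0785 0.013 ]
hex [ 0.3768 -0.0796  0.011 ]
bowl [0.7169 0.109  0.018 ]
earm [ 0.566  -0.1024  0.054 ]
earp [ 0.4546 -0.1174  0.054 ]
cA [0.5576 0.1553 0.019 ]
cB [0.4471 0.1878 0.019 ]
[[-0.971  0.239 -0.   ]
 [ 0.239  0.971 -0.001]
 [ 0.    -0.001 -1.   ]]
```

```bash
cat >> h.py <<'E'
from scipy.spatial.transform import Rotation as R
def inc(xyz,yaw=None):
    s=sensors.read_state();M=R.from_rotvec(s["ee_rot"]).as_matrix()
    y=np.degrees(np.arctan2(M[1,1],M[0,1]))
    T=M.T if yaw is None else None
    print("yaw",y.round(2),"shift mm",(M.T@(np.array(xyz)-s["ee_pos"])*1000).round(1),"tool-z turn",None if yaw is None else round(y-yaw,1),"q6",np.degrees(s["q"][5]).round(1))
E
python3 - <<'E'
from h import *
inc([.5095,-.109,.2],45)
E
```

```text
yaw 76.15 shift mm [-520.8 -533.6   50.3] tool-z turn 31.1 q6 -3.8
```

>>> move_arm --increments '[[[0, 0, 31, -521, -534, 20, 85], [0, 0, 31, -521, -534, 20, 85], [0, 0, 31, -521, -534, 20, 85], [0, 0, 31, -521, -534, 20, 85], [0, 0, 31, -521, -534, 20, 85], [0, 0, 31, -521, -534, 20, 85], [0, 0, 31, -521, -534, 20, 85], [0, 0, 31, -521, -534, 20, 85], [0, 0, 31, -521, -534, 20, 85], [0, 0, 31, -521, -534, 20, 85]]]'

```text
time_s: 1.1
ee_pos: [0.3854, 0.101, 0.2369]
ee_rot: [1.198, 2.904, 0.0]
ft_force: [1.4, 1.7, 0.1]
finger_gap: 0.085
grip_force: 0.0
```

```bash
python3 - <<'E'
from h import *
inc([.5095,-.109,.2],45)
E
```

```text
yaw 45.14 shift mm [-236.1  -61.4   37. ] tool-z turn 0.1 q6 -35.7
```

>>> move_arm --increments '[[[0, 0, 0, -236, -61, 37, 85], [0, 0, 0, -236, -61, 37, 85], [0, 0, 0, -236, -61, 37, 85], [0, 0, 0, -236, -61, 37, 85], [0, 0, 0, -236, -61, 37, 85], [0, 0, 0, -236, -61, 37, 85], [0, 0, 0, -236, -61, 37, 85], [0, 0, 0, -236, -61, 37, 85]]]'

```text
time_s: 1.9
ee_pos: [0.5088, -0.1058, 0.1999]
ee_rot: [-1.197, -2.904, -0.0]
ft_force: [0.1, -0.1, 0.1]
finger_gap: 0.0848
grip_force: 0.0
```

```bash
python3 - <<'E'
from h import *
import pickle
f=grab_frame("wrist"); pickle.dump(f,open("w1.pkl","wb")); save("w1",f)
print({k:v for k,v in f.items() if k!="pixels"})
inc([.5095,-.109,.2],45)
E
```

```text
{'fx': 350.7980105665043, 'fy': 350.7980105665043, 'cx': 320.98188848495215, 'cy': 236.20590188249082, 'T': array([[ 7.05876509e-01, -6.70041828e-01, -2.29743996e-01,
         4.49028681e-01],
       [ 7.08334897e-01,  6.67792549e-01,  2.28724255e-01,
        -4.70296783e-02],
       [ 1.66510734e-04, -3.24186768e-01,  9.45993082e-01,
         3.23292328e-01],
       [ 0.00000000e+00,  0.00000000e+00,  0.00000000e+00,
         1.00000000e+00]])}
yaw 45.21 shift mm [-2.8 -2.   0.2] tool-z turn 0.2 q6 -61.0
```

View pics/w1.png

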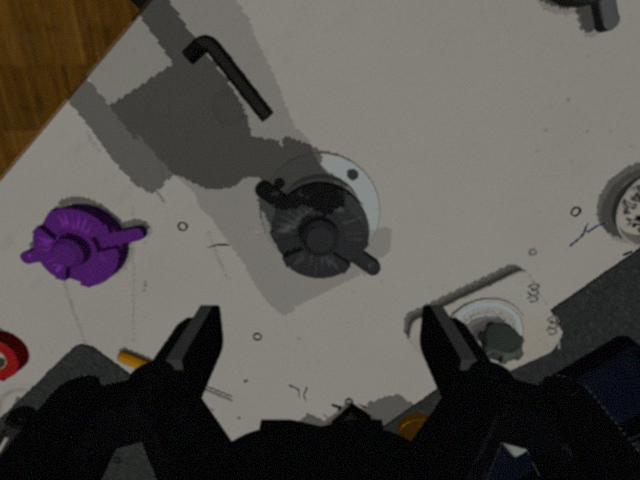

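The wrist view shows the spacer's spigot top at (321,236), its ears at (268,194) and (370,262), and the stand's flange behind it. The fingertips are at about (208,308) and (434,308).

```bash
python3 - <<'E'
from h import *
import pickle
f=pickle.load(open("w1.pkl","rb"));F=pickle.load(open("F.pkl","rb"))
print(atz(f,321,236,.081),tri(f,(321,236),F["top"],(375,260)),tri(f,(321,236),F["side"],(258,254.5)))
e=[atz(f,265,188,.059),atz(f,374,267,.059)];print(e,np.degrees(np.arctan2(*(e[1]-e[0])[1::-1])))
print(atz(f,323,204,.008))
s=sensors.read_state();p=s["ee_pos"]; M=R.from_rotvec(s["ee_rot"]).as_matrix()
for z in(0,6,19):
  for y in(-42.5,42.5,57,-57): print(z,y,np.round(proj(f,p+M@np.array([0,y,z])/1e3)))
E
```

```text
[ 0.50776862 -0.10549012  0.081     ] [ 0.50934875 -0.10893435  0.07206228] [ 0.50971276 -0.10675065  0.07403683]
[array([ 0.45570461, -0.11373101,  0.059     ]), array([ 0.56288069, -0.09896303,  0.059     ])] 7.845480272859183
[ 0.50470014 -0.09980945  0.008     ]
0 -42.5 [219. 333.]
0 42.5 [427. 332.]
0 57 [462. 332.]
0 -57 [184. 333.]
6 -42.5 [223. 324.]
6 42.5 [423. 324.]
6 57 [457. 324.]
6 -57 [189. 324.]
19 -42.5 [230. 308.]
19 42.5 [415. 308.]
19 57 [446. 308.]
19 -57 [199. 309.]
```

>>> move_arm --increments '[[[0, 0, 0, -1, -0.7, 40, 85.4], [0, 0, 0, -1, -0.7, 80, 85.4], [0, 0, 0, -1, -0.7, 110, 85.4], [0, 0, 0, -1, -0.7, 130, 85.4], [0, 0, 0, -1, -0.7, 140, 85.4], [0, 0, 0, -1, -0.7, 150, 85.4], [0, 0, 0, -1, -0.7, 150, 85.4]]]'

```text
time_s: 2.65
ee_pos: [0.5093, -0.1074, 0.0496]
ee_rot: [-1.198, -2.904, 0.0]
ft_force: [-0.3, -0.1, 1.2]
finger_gap: 0.0852
grip_force: 0.0
```

>>> move_arm --increments '[[[0, 0, 3, 0, 0, 0, 85.4], [0, 0, 7, 0, 0, 0, 85.4], [0, 0, 11, 0, 0, 0, 85.4], [0, 0, 15, 0, 0, 0, 85.4], [0, 0, 18, 0, 0, 0, 85.4], [0, 0, 18, 0, 0, 0, 85.4]]]'

```text
time_s: 3.25
ee_pos: [0.5099, -0.1078, 0.051]
ee_rot: [1.638, 2.679, 0.001]
ft_force: [-0.7, 0.1, -1.0]
finger_gap: 0.0851
grip_force: 0.0
```

```bash
python3 - <<'E'
from h import *
s=sensors.read_state();print(s["torque"],s["ft_force"]);inc([.509,-.107,.05])
E
```

```text
[0.00474386 0.0111238  0.05365322] [-0.6532671   0.06932636 -0.97063803]
yaw 27.11 shift mm [ 1.2 -0.4  1. ] tool-z turn None q6 -43.1
```

>>> move_arm --increments '[[[0, 0, 3, 0, 0, 1, 85.4], [0, 0, 6, 0, 0, 1, 85.4], [0, 0, 9, 0, 0, 1, 85.4], [0, 0, 12, 0, 0, 1, 85.4], [0, 0, 15, 0, 0, 1, 85.4]]]'

```text
time_s: 3.75
ee_pos: [0.5098, -0.1079, 0.0497]
ee_rot: [1.973, 2.443, 0.001]
ft_force: [-0.6, 0.7, -0.6]
finger_gap: 0.085
grip_force: 0.2
```

```bash
python3 - <<'E'
from h import *
s=sensors.read_state();print(s["torque"],s["ft_force"]);inc([.509,-.107,.05])
E
```

```text
[-0.05671391  0.00307214  0.06238286] [-0.57116665  0.70813123 -0.62462358]
yaw 12.14 shift mm [ 1.  -0.6 -0.3] tool-z turn None q6 -28.1
```

>>> move_arm --increments '[[[0, 0, 3, 0, 0, 0, 85.4], [0, 0, 6, 0, 0, 0, 85.4], [0, 0, 9, 0, 0, 0, 85.4], [0, 0, 12, 0, 0, 0, 85.4], [0, 0, 15, 0, 0, 0, 85.4]]]'

```text
time_s: 4.25
ee_pos: [0.5098, -0.1079, 0.0497]
ee_rot: [2.275, 2.164, 0.001]
ft_force: [-0.1, -0.1, -0.6]
finger_gap: 0.0852
grip_force: 0.2
```

```bash
python3 - <<'E'
from h import *
s=sensors.read_state();print(s["torque"],s["ft_force"]);inc([.509,-.107,.05])
E
```

```text
[ 0.00521184 -0.00353527  0.02532303] [-0.06148505 -0.13882325 -0.55598681]
yaw -2.86 shift mm [ 0.8 -0.8 -0.3] tool-z turn None q6 -13.1
```

```bash
python3 - <<'E'
from h import *
f=grab_frame("side"); g=grab_frame("top")
def c(f,x,y,w,h,s): return cv2.resize(f["pixels"][y:y+h,x:x+w,::-1],(w*s,h*s),interpolation=cv2.INTER_CUBIC)
cv2.imwrite("pics/s2.png",np.hstack([c(f,210,190,100,120,4),c(g,325,205,100,120,4)]))
E
```

```text
(no output)
```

View pics/s2.png

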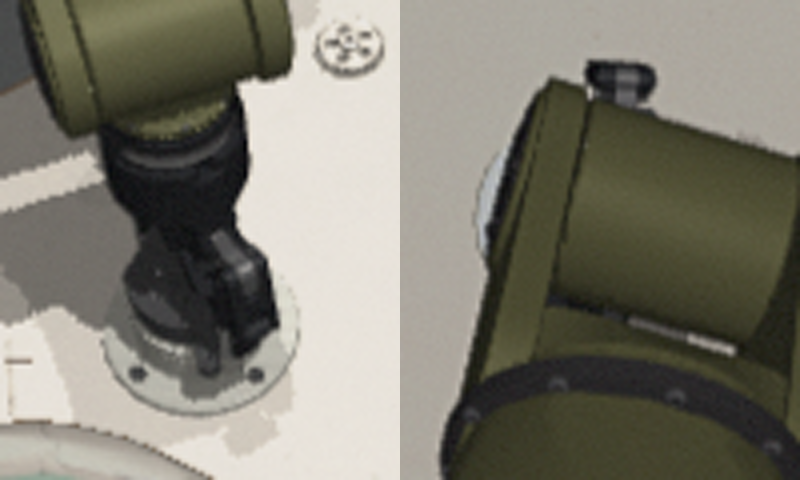

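The side view shows the ear tip, at crop (208,360), now just ahead of the finger, so the spacer is being pushed round. I'll carry on.

>>> move_arm --increments '[[[0, 0, 3, 0, 0, 0, 85.4], [0, 0, 6, 0, 0, 0, 85.4], [0, 0, 9, 0, 0, 0, 85.4], [0, 0, 12, 0, 0, 0, 85.4], [0, 0, 15, 0, 0, 0, 85.4]]]'

```text
time_s: 4.85
ee_pos: [0.5097, -0.1079, 0.0494]
ee_rot: [2.538, 1.851, 0.001]
ft_force: [0.5, -0.8, 1.3]
finger_gap: 0.0852
grip_force: 0.3
```

```bash
python3 - <<'E'
from h import *
s=sensors.read_state();print(s["torque"],s["ft_force"]);inc([.509,-.107,.05])
E
```

```text
[ 0.02904816 -0.00848323  0.03645435] [ 0.51542761 -0.80972259  1.25550006]
yaw -17.8 shift mm [ 0.6 -0.9 -0.6] tool-z turn None q6 1.8
```

>>> move_arm --increments '[[[0, 0, 3, 0, 0, 0, 85.4], [0, 0, 6, 0, 0, 0, 85.4], [0, 0, 9, 0, 0, 0, 85.4], [0, 0, 12, 0, 0, 0, 85.4]]]'

```text
time_s: 5.25
ee_pos: [0.5097, -0.1079, 0.0494]
ee_rot: [2.717, 1.575, 0.001]
ft_force: [-0.5, 0.5, 0.2]
finger_gap: 0.0852
grip_force: 0.3
```

```bash
python3 - <<'E'
from h import *
s=sensors.read_state();print(s["torque"],s["ft_force"]);inc([.509,-.107,.05])
E
```

```text
[-0.0214465   0.00028764  0.01009929] [-0.48119267  0.52506024  0.15105786]
yaw -29.8 shift mm [ 0.4 -1.  -0.6] tool-z turn None q6 13.8
```

>>> move_arm --increments '[[[0, 0, 3, 0, 0, 0, 85.4], [0, 0, 6, 0, 0, 0, 85.4], [0, 0, 9, 0, 0, 0, 85.4], [0, 0, 12, 0, 0, 0, 85.4]]]'

```text
time_s: 5.65
ee_pos: [0.5097, -0.1078, 0.0494]
ee_rot: [2.867, 1.283, 0.001]
ft_force: [0.1, 0.7, 0.4]
finger_gap: 0.0852
grip_force: 0.3
```

```bash
python3 - <<'E'
from h import *
s=sensors.read_state();print(s["torque"],s["ft_force"]);inc([.509,-.107,.05])
E
```

```text
[ 0.02134647 -0.05003323  0.0408729 ] [0.12776506 0.6503103  0.44708102]
yaw -41.8 shift mm [ 0.2 -1.  -0.6] tool-z turn None q6 25.8
```

>>> move_arm --increments '[[[0, 0, 3, 0, 0, 0, 85.4], [0, 0, 6, 0, 0, 0, 85.4], [0, 0, 9, 0, 0, 0, 85.4], [0, 0, 12, 0, 0, 0, 85.4]]]'

```text
time_s: 6.05
ee_pos: [0.5096, -0.1078, 0.0494]
ee_rot: [2.986, 0.976, 0.001]
ft_force: [1.2, -0.5, -0.3]
finger_gap: 0.0853
grip_force: 0.3
```

```bash
python3 - <<'E'
from h import *
s=sensors.read_state();print(s["torque"],s["ft_force"]);inc([.509,-.107,.05])
E
```

```text
[0.02045999 0.0271143  0.01615709] [ 1.16318458 -0.54497088 -0.3146336 ]
yaw -53.8 shift mm [-0.  -1.1 -0.6] tool-z turn None q6 37.8
```

>>> move_arm --increments '[[[0, 0, 3, 0, 0, 0, 85.4], [0, 0, 6, 0, 0, 0, 85.4], [0, 0, 9, 0, 0, 0, 85.4], [0, 0, 12, 0, 0, 0, 85.4]]]'

```text
time_s: 6.45
ee_pos: [0.5096, -0.1078, 0.0494]
ee_rot: [3.071, 0.658, 0.001]
ft_force: [-0.1, -0.0, 0.8]
finger_gap: 0.0851
grip_force: 0.2
```

```bash
python3 - <<'E'
from h import *
s=sensors.read_state();print(s["torque"],s["ft_force"]);inc([.509,-.107,.05])
E
```

```text
[ 0.02454151 -0.03046883 -0.01265795] [-0.12990715 -0.01325918  0.76492143]
yaw -65.8 shift mm [-0.2 -1.  -0.6] tool-z turn None q6 49.8
```

>>> move_arm --increments '[[[0, 0, 3, 0, 0, 0, 85.4], [0, 0, 6, 0, 0, 0, 85.4], [0, 0, 9, 0, 0, 0, 85.4], [0, 0, 12, 0, 0, 0, 85.4]]]'

```text
time_s: 6.85
ee_pos: [0.5098, -0.1077, 0.0495]
ee_rot: [3.113, 0.369, -0.002]
ft_force: [1.1, 1.2, 1.6]
finger_gap: 0.0857
grip_force: 188.8
```

```bash
python3 - <<'E'
from h import *
s=sensors.read_state();print(s["torque"],s["ft_force"]);inc([.509,-.107,.05])
f=grab_frame("side"); g=grab_frame("top")
def c(f,x,y,w,h,s): return cv2.resize(f["pixels"][y:y+h,x:x+w,::-1],(w*s,h*s),interpolation=cv2.INTER_CUBIC)
cv2.imwrite("pics/s3.png",np.hstack([c(f,210,190,100,120,4),c(g,325,205,100,120,4)]))
E
```

```text
[ 1.24769004 -0.12070284 17.86201996] [1.07162992 1.22330004 1.61500602]
yaw -76.48 shift mm [-0.6 -0.9 -0.5] tool-z turn None q6 61.0
```

View pics/s3.png

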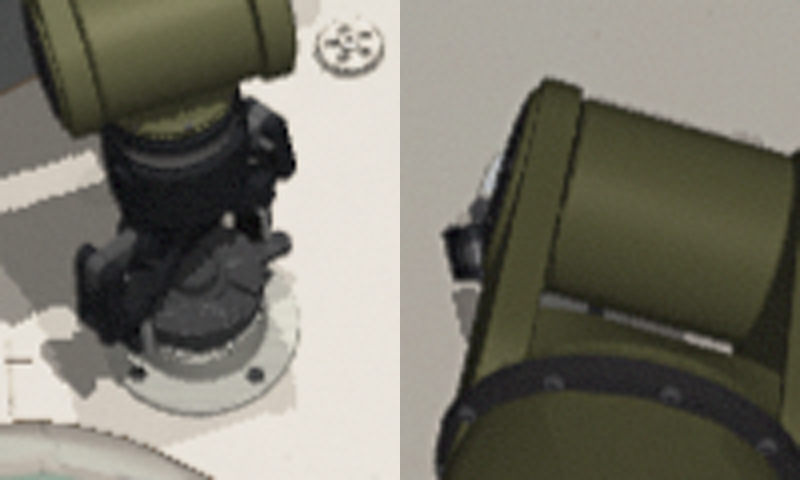

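The torque jumped to 17.9 N m, so the spacer stands firm. The picture shows it sitting low, with an ear at crop (285,243). I'll back off, lift and check.

>>> move_arm --increments '[[[0, 0, -5, 0, 0, 0, 85.4], [0, 0, -10, 0, 0, 0, 85.4], [0, 0, -18, 0, 0, 0, 85.4], [0, 0, -25, 0, 0, 0, 85.4], [0, 0, -25, 0, 0, -40, 85.4], [0, 0, -25, 0, 0, -80, 85.4], [0, 0, -25, 0, 0, -120, 85.4], [0, 0, -25, 0, 0, -150, 85.4]]]'

```text
time_s: 7.75
ee_pos: [0.5097, -0.1078, 0.2018]
ee_rot: [-2.979, -0.993, -0.006]
ft_force: [-0.4, 0.9, -1.0]
finger_gap: 0.0853
grip_force: 0.0
```

```bash
python3 - <<'E'
from h import *
import pickle
inc([.509,-.107,.05]);f=grab_frame("wrist");pickle.dump(f,open("w2.pkl","wb")); print(np.round(proj(f,[.5095,-.1078,.06])))
u,v=map(int,proj(f,[.5095,-.1078,.06])); save("w2",f,(u-90,v-75,u+90,v+75),4)
E
```

```text
yaw -53.13 shift mm [ -0.7  -1.  151.8] tool-z turn None q6 37.0
[321. 228.]
```

View pics/w2.png

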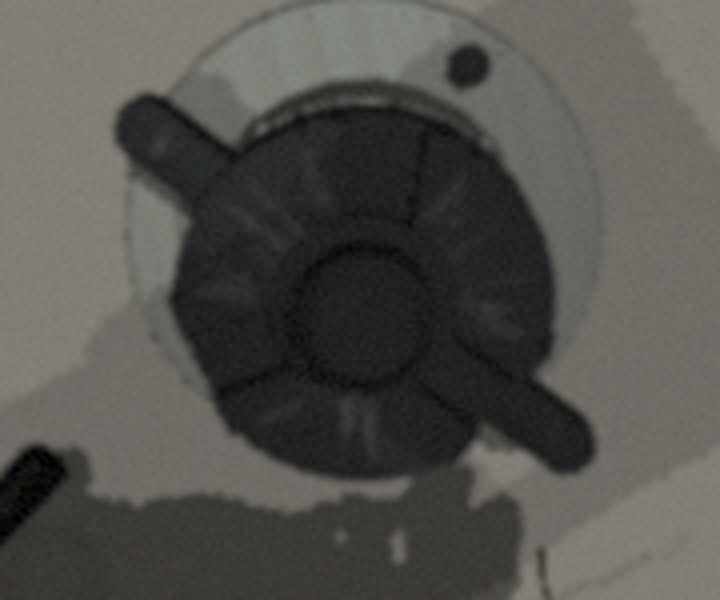

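The wrist crop shows the spacer sitting low on the stand. The spigot centre is at crop (362,315) and the ear tips at (145,122) and (570,448). The −x ear, whose root lies in a notch, is the lower right one.

```bash
python3 - <<'E'
from h import *
import pickle
f=pickle.load(open("w2.pkl","rb"));P=lambda x,y:(231+x/4,153+y/4)
print("c",atz(f,*P(362,315),.075), "ifhigh",atz(f,*P(362,315),.081))
a,b=atz(f,*P(145,122),.053),atz(f,*P(570,448),.053);print(a,b,np.linalg.norm(a-b),np.degrees(np.arctan2(*(a-b)[1::-1])))
for z in(.053,.059): print(np.linalg.norm(atz(f,*P(137,108),z)-atz(f,*P(585,463),z)))
inc([.503,.1735,.2],-16)
E
```

```text
c [ 0.5109011  -0.10694278  0.075     ] ifhigh [ 0.51244964 -0.10577092  0.081     ]
[ 0.51155175 -0.05364395  0.053     ] [ 0.50788751 -0.16400588  0.053     ] 0.11042274799412048 88.09836177278069
0.11801485168249318
0.11541556459147531
yaw -53.12 shift mm [ 162.6 -230.1    6.2] tool-z turn -37.1 q6 37.0
```

>>> move_arm --increments '[[[0, 0, -53, 163, -230, 6, 70], [0, 0, -53, 163, -230, 6, 70], [0, 0, -53, 163, -230, 6, 70], [0, 0, -53, 163, -230, 6, 70], [0, 0, -53, 163, -230, 6, 70], [0, 0, -53, 163, -230, 6, 70], [0, 0, -53, 163, -230, 6, 70], [0, 0, -53, 163, -230, 6, 70], [0, 0, -53, 163, -230, 6, 70], [0, 0, -53, 163, -230, 6, 70]]]'

```text
time_s: 8.8
ee_pos: [0.5007, 0.1729, 0.1929]
ee_rot: [-2.222, -2.22, -0.001]
ft_force: [-1.3, -0.5, 1.0]
finger_gap: 0.0701
grip_force: 0.0
```

```bash
python3 - <<'E'
from h import *
import pickle
f=grab_frame("wrist");pickle.dump(f,open("w3.pkl","wb"));u,v=map(int,proj(f,[.5035,.1735,.04])); print(u,v);save("w3",f,(u-90,v-75,u+90,v+75),4)
inc([.5035,.1735,.2],0)
E
```

```text
325 222
yaw -0.04 shift mm [ 0.5  2.8 -7. ] tool-z turn -0.0 q6 15.1
```

View pics/w3.png

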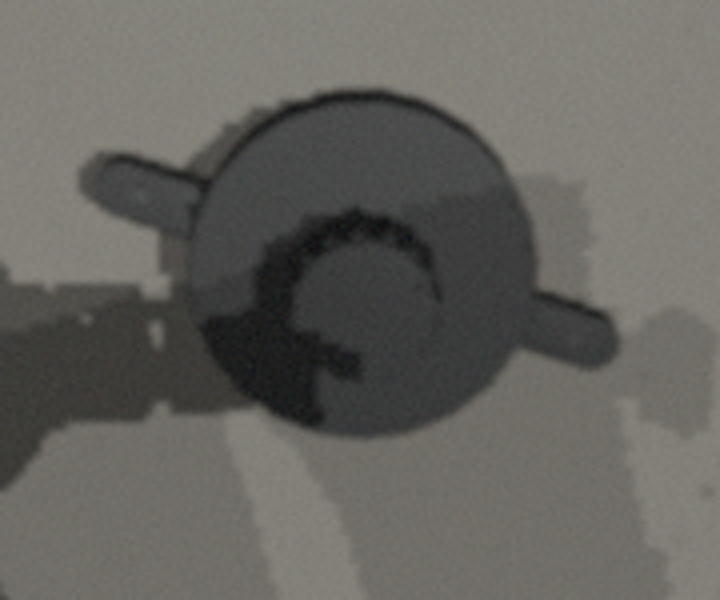

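The cap from above: ring top centre at crop (363,265), knob top centre at (369,318), ear tips at (82,178) and (618,340).

```bash
python3 - <<'E'
from h import *
import pickle
f=pickle.load(open("w3.pkl","rb"));P=lambda x,y:(235+x/4,147+y/4)
print(atz(f,*P(363,265),.026),atz(f,*P(369,318),.052))
a,b=atz(f,*P(82,178),.019),atz(f,*P(618,340),.019);print((a+b)/2,np.degrees(np.arctan2(*(b-a)[1::-1])),np.linalg.norm(a-b))
F=pickle.load(open("F.pkl","rb"));print(tri(f,P(369,318),F["top"],(229.3,261.5)),tri(f,P(369,318),F["side"],(355.7,197.7)))
inc([.504,.1735,.048],0)
E
```

```text
[0.5041607  0.17779316 0.026     ] [0.50500691 0.17401895 0.052     ]
[0.50254503 0.17690654 0.019     ] -17.480373387049564 0.12291233307987459
[0.50400899 0.17247056 0.04721058] [0.50503271 0.17569856 0.05709942]
yaw -0.04 shift mm [  0.4   3.4 145. ] tool-z turn -0.0 q6 15.1
```

>>> move_arm --increments '[[[0, 0, 0, 1.4, 3.4, 40, 70], [0, 0, 0, 1.4, 3.4, 80, 70], [0, 0, 0, 1.4, 3.4, 115, 70], [0, 0, 0, 1.4, 3.4, 135, 70], [0, 0, 0, 1.4, 3.4, 145, 70], [0, 0, 0, 1.4, 3.4, 145, 50], [0, 0, 0, 1.4, 3.4, 145, 35], [0, 0, 0, 1.4, 3.4, 145, 25], [0, 0, 0, 1.4, 3.4, 145, 20], [0, 0, 0, 1.4, 3.4, 145, 20]]]'

```text
time_s: 9.85
ee_pos: [0.5046, 0.1754, 0.0495]
ee_rot: [2.218, 2.223, 0.003]
ft_force: [-2.1, -0.6, 7.2]
finger_gap: 0.0282
grip_force: 59.0
```

>>> move_arm --increments '[[[0, 0, 0, 0, 0, 0, 20], [0, 0, 0, 0, 0, 0, 20], [0, 0, 0, 0, 0, -20, 20], [0, 0, 0, 0, 0, -40, 20], [0, 0, 0, 0, 0, -70, 20], [0, 0, 0, 0, 0, -100, 20], [0, 0, 0, 0, 0, -130, 20], [0, 0, 0, 0, 0, -130, 20]]]'

```text
time_s: 10.65
ee_pos: [0.5053, 0.1758, 0.1825]
ee_rot: [2.216, 2.222, 0.01]
ft_force: [0.4, -0.7, -2.1]
finger_gap: 0.0282
grip_force: 59.8
```

```bash
python3 - <<'E'
from h import *
import pickle
print(sensors.read_state()["ft_force"],sensors.read_state()["finger_gap"])
inc([.510,-.107,.175],0)
E
```

```text
[ 0.42986121 -0.65320567 -2.13401204] 0.028177905783465275
yaw 0.14 shift mm [-282.8    4.     7. ] tool-z turn 0.1 q6 15.1
```

>>> move_arm --increments '[[[0, 0, 0, -40, 4, 10, 20], [0, 0, 0, -80, 4, 15, 20], [0, 0, 0, -120, 4, 20, 20], [0, 0, 0, -160, 4, 25, 20], [0, 0, 0, -200, 4, 30, 20], [0, 0, 0, -240, 4, 35, 20], [0, 0, 0, -265, 4, 37, 20], [0, 0, 0, -281, 4, 37, 20], [0, 0, 0, -281, 4, 37, 20], [0, 0, 0, -281, 4, 37, 20]]]'

```text
time_s: 11.65
ee_pos: [0.5085, -0.1051, 0.1408]
ee_rot: [-2.219, -2.224, -0.0]
ft_force: [1.0, -0.6, -2.0]
finger_gap: 0.0282
grip_force: 59.7
```

```bash
python3 - <<'E'
from h import *
import pickle
print(sensors.read_state()["ft_force"])
inc([.5096,-.1051,.125],0)
f=grab_frame("side");g=grab_frame("wrist")
pickle.dump((f,g),open("w4.pkl","wb"))
c=lambda f,x,y,w,h,W,H: cv2.resize(f["pixels"][y:y+h,x:x+w,::-1],(W,H),interpolation=cv2.INTER_CUBIC)
cv2.imwrite("pics/p4.png",np.hstack([c(f,205,165,100,120,500,600),cv2.resize(c(g,200,120,240,300,300,375),(300,600))]))
E
```

```text
[ 0.96558758 -0.64262793 -1.96375021]
yaw 0.14 shift mm [-0.1  1.1 15.8] tool-z turn 0.1 q6 -15.9
```

View pics/p4.png

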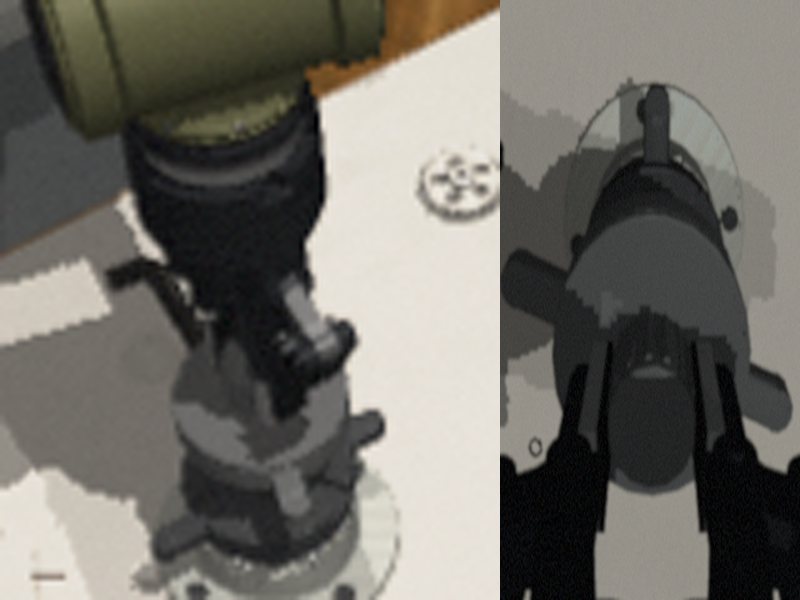

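The cap hangs above the spacer and lines up roughly with it in both views. I'll lower it in small steps and watch the force.

>>> move_arm --increments '[[[0, 0, 0, 0, 1, 5, 20], [0, 0, 0, 0, 1, 10, 20], [0, 0, 0, 0, 1, 14, 20], [0, 0, 0, 0, 1, 17, 20], [0, 0, 0, 0, 1, 20, 20], [0, 0, 0, 0, 1, 20, 20]]]'

```text
time_s: 12.35
ee_pos: [0.5094, -0.1056, 0.1204]
ee_rot: [-2.218, -2.224, 0.001]
ft_force: [0.7, -0.2, -2.6]
finger_gap: 0.0279
grip_force: 59.7
```

```bash
python3 - <<'E'
from h import *
s=sensors.read_state();print(s["ft_force"],s["torque"]);inc([.5096,-.1051,.1095],0)
E
```

```text
[ 0.74461458 -0.16735309 -2.62971374] [ 0.01748266 -0.02415505  0.04371997]
yaw 0.15 shift mm [ 0.5  0.2 10.9] tool-z turn 0.1 q6 -15.9
```

>>> move_arm --increments '[[[0, 0, 0, 0, 0, 2, 20], [0, 0, 0, 0, 0, 4, 20], [0, 0, 0, 0, 0, 4, 20]]]'

```text
time_s: 12.65
ee_pos: [0.5095, -0.1056, 0.1167]
ee_rot: [-2.218, -2.224, 0.0]
ft_force: [-0.7, -0.7, -1.8]
finger_gap: 0.0281
grip_force: 59.7
```

```bash
python3 - <<'E'
from h import *
s=sensors.read_state();print(s["ft_force"],s["torque"]);inc([.5096,-.1051,.1095],0)
E
```

```text
[-0.74599875 -0.68631683 -1.84103001] [ 0.01122158  0.01077791 -0.02622952]
yaw 0.15 shift mm [0.5 0.1 7.2] tool-z turn 0.1 q6 -15.9
```

>>> move_arm --increments '[[[0, 0, 0, 0, 0, 2, 20], [0, 0, 0, 0, 0, 4, 20], [0, 0, 0, 0, 0, 4, 20]]]'

```text
time_s: 12.95
ee_pos: [0.5095, -0.1057, 0.1126]
ee_rot: [-2.219, -2.224, 0.0]
ft_force: [0.8, -0.7, -3.6]
finger_gap: 0.0279
grip_force: 59.7
```

```bash
python3 - <<'E'
from h import *
s=sensors.read_state();print(s["ft_force"],s["torque"]);inc([.5096,-.1051,.1095],0)
E
```

```text
[ 0.82686964 -0.69680529 -3.58215585] [-0.17287496 -0.07766736  0.01036509]
yaw 0.14 shift mm [0.6 0.1 3.1] tool-z turn 0.1 q6 -15.9
```

>>> move_arm --increments '[[[0, 0, 0, 0, 0, 1, 20], [0, 0, 0, 0, 0, 2, 20], [0, 0, 0, 0, 0, 2, 20]]]'

```text
time_s: 13.25
ee_pos: [0.5095, -0.1056, 0.1107]
ee_rot: [-2.218, -2.224, 0.0]
ft_force: [0.6, -0.7, -2.5]
finger_gap: 0.0279
grip_force: 59.7
```

```bash
python3 - <<'E'
from h import *
s=sensors.read_state();print(s["ft_force"],s["torque"]);inc([.5096,-.1051,.1095],0)
E
```

```text
[ 0.63223312 -0.73189457 -2.5442487 ] [-0.11666046 -0.02526027  0.00115655]
yaw 0.15 shift mm [0.5 0.1 1.2] tool-z turn 0.1 q6 -15.9
```

>>> move_arm --increments '[[[0, 0, 0, 0, 0, 0, 40], [0, 0, 0, 0, 0, 0, 60], [0, 0, 0, 0, 0, 0, 85.4], [0, 0, 0, 0, 0, 0, 85.4], [0, 0, 0, 0, 0, -20, 85.4], [0, 0, -7, 0, 0, -40, 85.4], [0, 0, -14, 0, 0, -40, 85.4], [0, 0, -21, 0, 0, -40, 85.4], [0, 0, -21, 0, 0, -40, 85.4]]]'

```text
time_s: 14.15
ee_pos: [0.5096, -0.1056, 0.151]
ee_rot: [1.773, 2.593, 0.0]
ft_force: [0.4, 0.8, -0.3]
finger_gap: 0.0851
grip_force: 0.0
```

```bash
python3 - <<'E'
from h import *
import pickle
s=sensors.read_state();print(s["ft_force"],s["torque"]);inc([.5098,-.107,.07],21)
f=grab_frame("wrist");pickle.dump(f,open("w5.pkl","wb"));print(proj(f,[.51,-.107,.086]));save("w5",f,(200,120,440,300),3.3)
E
```

```text
[ 0.35683169  0.75406364 -0.25852529] [ 0.00096121 -0.03921281 -0.00605892]
yaw 21.26 shift mm [-1.3 -0.3 81. ] tool-z turn 0.3 q6 -37.0
(np.float64(321.81240976022644), np.float64(269.3156892261272))
```

View pics/w5.png

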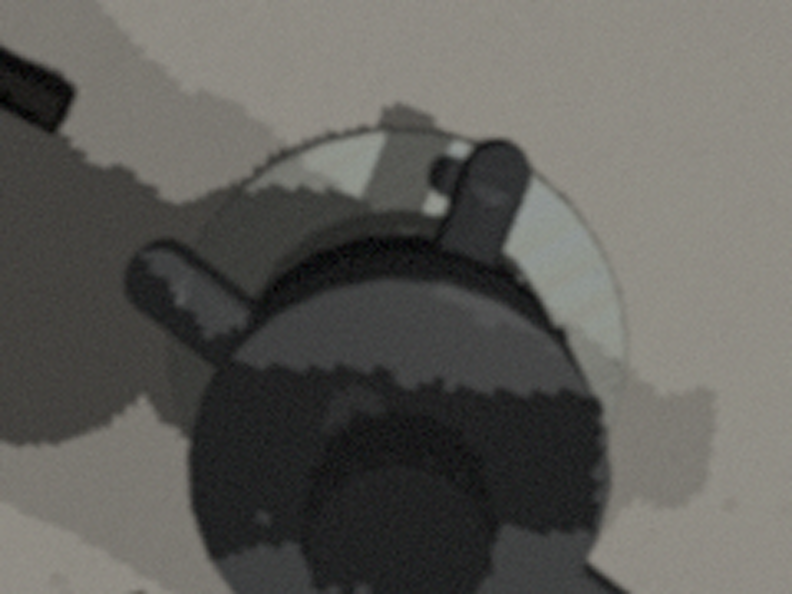

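The cap sits level on the spacer. Its ring centre is at about pixel (321,268) against an expected (322,269), with ears clear of the fingers. I'll go down astride it and turn clockwise.

>>> move_arm --increments '[[[0, 0, 0, -1.2, 0, 25, 85.4], [0, 0, 0, -1.2, 0, 50, 85.4], [0, 0, 0, -1.2, 0, 65, 85.4], [0, 0, 0, -1.2, 0, 74, 85.4], [0, 0, 0, -1.2, 0, 80, 85.4], [0, 0, 0, -1.2, 0, 80, 85.4]]]'

```text
time_s: 14.8
ee_pos: [0.51, -0.1068, 0.0706]
ee_rot: [-1.777, -2.59, 0.0]
ft_force: [-0.2, -0.0, 0.6]
finger_gap: 0.0855
grip_force: 0.0
```

>>> move_arm --increments '[[[0, 0, 3, 0, 0, 0, 85.4], [0, 0, 6, 0, 0, 0, 85.4], [0, 0, 9, 0, 0, 0, 85.4], [0, 0, 12, 0, 0, 0, 85.4], [0, 0, 15, 0, 0, 0, 85.4], [0, 0, 18, 0, 0, 0, 85.4]]]'

```text
time_s: 15.4
ee_pos: [0.5105, -0.1069, 0.0718]
ee_rot: [2.162, 2.277, 0.001]
ft_force: [1.2, -0.1, -0.4]
finger_gap: 0.0856
grip_force: 0.2
```

```bash
python3 - <<'E'
from h import *
s=sensors.read_state();print(s["ft_force"],s["torque"]);inc([.5098,-.107,.07],21)
E
```

```text
[ 1.22794741 -0.0787957  -0.4308298 ] [ 0.02464844  0.009651   -0.03931978]
yaw 2.97 shift mm [-0.1 -0.7  1.8] tool-z turn -18.0 q6 -18.8
```

>>> move_arm --increments '[[[0, 0, 3, 0, 0, 0, 85.4], [0, 0, 6, 0, 0, 0, 85.4], [0, 0, 9, 0, 0, 0, 85.4], [0, 0, 12, 0, 0, 0, 85.4]]]'

```text
time_s: 15.8
ee_pos: [0.5104, -0.1069, 0.0718]
ee_rot: [2.388, 2.039, 0.001]
ft_force: [-0.5, -0.3, 0.6]
finger_gap: 0.0857
grip_force: 0.2
```

```bash
python3 - <<'E'
from h import *
s=sensors.read_state();print(s["ft_force"],s["torque"]);inc([.5098,-.107,.07],21)
E
```

```text
[-0.47452227 -0.25853509  0.61529444] [-0.05034784 -0.03059101  0.01953282]
yaw -9.02 shift mm [-0.2 -0.6  1.8] tool-z turn -30.0 q6 -6.8
```

>>> move_arm --increments '[[[0, 0, 3, 0, 0, 1.5, 85.4], [0, 0, 6, 0, 0, 1.5, 85.4], [0, 0, 9, 0, 0, 1.5, 85.4], [0, 0, 12, 0, 0, 1.5, 85.4]]]'

```text
time_s: 16.2
ee_pos: [0.5105, -0.1081, 0.0707]
ee_rot: [2.576, 1.79, -0.004]
ft_force: [-4.2, -10.7, 3.6]
finger_gap: 0.0851
grip_force: 98.5
```

```bash
python3 - <<'E'
from h import *
s=sensors.read_state();print(s["ft_force"],s["torque"]);inc([.5098,-.107,.07],21)
E
```

```text
[ -4.24111585 -10.74682878   3.61400471] [-1.73428733  0.58757712  9.21465497]
yaw -20.4 shift mm [ 0.8 -1.   0.7] tool-z turn -41.4 q6 4.8
```

>>> move_arm --increments '[[[0, 0, 3, 0, 0, 0, 85.4], [0, 0, 6, 0, 0, 0, 85.4], [0, 0, 6, 0, 0, 0, 85.4]]]'

```text
time_s: 16.5
ee_pos: [0.5104, -0.1081, 0.0708]
ee_rot: [2.649, 1.672, -0.009]
ft_force: [-2.7, -14.7, 3.8]
finger_gap: 0.0856
grip_force: 163.0
```

```bash
python3 - <<'E'
from h import *
s=sensors.read_state();print(s["ft_force"],s["torque"]);inc([.5098,-.107,.07],21)
E
```

```text
[ -2.73200375 -14.71870152   3.83325019] [-2.17459535  0.77361078 15.39398148]
yaw -25.48 shift mm [ 0.7 -1.   0.8] tool-z turn -46.5 q6 10.2
```

>>> move_arm --increments '[[[0, 0, -8, 0, 0, 0, 85.4], [0, 0, -16, 0, 0, 0, 85.4], [0, 0, -24, 0, 0, 0, 85.4], [0, 0, -32, 0, 0, 0, 85.4], [0, 0, -32, 0, 0, -30, 85.4], [0, 0, -39, 0, 0, -60, 85.4], [0, 0, -46.7, -1, 1, -80, 85.4], [0, 0, -46.7, -1, 1, -80, 85.4], [0, 0, -46.7, -1, 1, -80, 85.4]]]'

```text
time_s: 17.4
ee_pos: [0.5105, -0.1081, 0.1497]
ee_rot: [1.809, 2.567, 0.001]
ft_force: [-0.4, 0.6, -0.4]
finger_gap: 0.0851
grip_force: 0.0
```

```bash
python3 - <<'E'
from h import *
import pickle
inc([.5096,-.1056,.151],21.26)
f5=pickle.load(open("w5.pkl","rb"));f=grab_frame("wrist");pickle.dump(f,open("w6.pkl","wb"))
for n,g in(("old",f5),("new",f)):
    p=cv2.medianBlur(cv2.cvtColor(g["pixels"],cv2.COLOR_RGB2GRAY),5)
    p=cv2.createCLAHE(4,(8,8)).apply(p)
    for z,name in((.086,"rest"),(.080,"home")):
        u,v=proj(g,[.51,-.107,z]);u2,_=proj(g,[.51,-.107,z]);r=350.8*.038/((g["T"][2,3]-z)/g["T"][2,2]*1)
        print(n,name,round(u,1),round(v,1))
    # left/right silhouette of the ring at several rows
    c=cv2.HoughCircles(p,cv2.HOUGH_GRADIENT,1,20,param1=80,param2=12,minRadius=55,maxRadius=72)
    print([] if c is None else [x.round(1) for x in c[0] if abs(x[0]-321)<12 and abs(x[1]-266)<18][:4])
E
```

```text
yaw 19.66 shift mm [ 2.7  0.  -1.3] tool-z turn -1.6 q6 -35.6
old rest 321.8 269.3
old home 321.8 265.2
[array([320.5, 272.5,  68.1], dtype=float32), array([319.5, 250.5,  59.2], dtype=float32)]
new rest 321.8 266.0
new home 321.7 261.9
[array([317.5, 256.5,  60.3], dtype=float32)]
```

```bash
python3 - <<'E'
from h import *
import pickle
from scipy.ndimage import map_coordinates as mc
a=np.radians(np.arange(0,360,2))
for n in("w5","w6"):
    f=pickle.load(open(n+".pkl","rb"));g=cv2.GaussianBlur(cv2.cvtColor(f["pixels"],cv2.COLOR_RGB2GRAY).astype(float),(0,0),1)
    for fixed in(0,1):
      best=[]
      for z in np.arange(.072,.095,.001):
        for x in np.arange(.506,.5141,.001):
          for y in np.arange(-.112,-.1019,.001):
            v=[]
            for r in(.0365,.0395):
                uv=np.array(proj_ := [proj(f,[x+r*np.cos(t),y+r*np.sin(t),z]) for t in a[::3]]).T
                v.append(mc(g,[uv[1],uv[0]],order=1))
            best.append((np.mean(np.minimum(abs(v[1]-v[0]),25)),z,x,y))
      best.sort(reverse=True);break
    print(n,[tuple(np.round(b,4)) for b in best[:6]])
E
```

```text
w5 [(np.float64(23.3859), np.float64(0.084), np.float64(0.509), np.float64(-0.107)), (np.float64(23.2656), np.float64(0.083), np.float64(0.509), np.float64(-0.107)), (np.float64(23.1158), np.float64(0.085), np.float64(0.509), np.float64(-0.107)), (np.float64(23.0363), np.float64(0.087), np.float64(0.509), np.float64(-0.105)), (np.float64(22.9364), np.float64(0.082), np.float64(0.509), np.float64(-0.107)), (np.float64(22.9301), np.float64(0.088), np.float64(0.509), np.float64(-0.105))]
w6 [(np.float64(22.8138), np.float64(0.08), np.float64(0.51), np.float64(-0.108)), (np.float64(22.6622), np.float64(0.078), np.float64(0.51), np.float64(-0.109)), (np.float64(22.5773), np.float64(0.079), np.float64(0.51), np.float64(-0.109)), (np.float64(22.5726), np.float64(0.079), np.float64(0.51), np.float64(-0.108)), (np.float64(22.4593), np.float64(0.077), np.float64(0.51), np.float64(-0.109)), (np.float64(22.3284), np.float64(0.078), np.float64(0.51), np.float64(-0.108))]
```

The ring top fell from about 84 mm to about 79 mm, where 80 mm is nominal for home. With the firm stop as well, the cap is home. The gripper is clear, so I'll hand in.

```bash
python3 - <<'E'
from h import *
print(arm.hand_in())
E
```

```text
the job is handed in; nothing more can be done
None
```

The job is handed in: the spacer was turned until it stood firm in the stand, and the cap was then placed and turned until it dropped about 5 mm and stood firm. The gripper was clear and nothing was moved on purpose besides the spacer and cap; no verdict was returned.

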